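# Hold a starter test box at START with its ignition key

### The job

Bench-check the starter circuit with the grey test box: first flip its master toggle on (push the lever over to the back), then take the ignition key (the one with the flat blade and broad flat head) out of the wooden block and push it fully home in the key switch, wiggling it if it sticks on the way in. Turn it a quarter turn clockwise to START and finish while still gripping the key and holding it there, because the switch springs back when let go; leave the master on and leave the other key, the tape roll and the deburring tool where they are.

Things in the scene. Friction and masses are not known exactly. Their poses are not given: they have to be found in the camera images.
- test_box: fixed grey test box, 120 mm deep (x), 200 mm wide (y), aluminium top panel 58 mm above the bench; origin at the centre of its underside, +x to its back, +y to its left. On the panel: key switch 55 mm to -y of the centre, master toggle 68 mm to +y, a round meter and two breaker buttons (at most 10 mm high) between them
- lock_mouth (a point): centre of the key switch's brass face (22 mm across, in a 32 mm steel bezel), 10 mm above the panel, 68 mm above the bench; axes as the box's. The keyway goes straight down: 10 mm (along x when off) by 5 mm (along y), 28 mm deep, its mouth countersunk at 45 degrees by 2.5 mm all round. Two sprung, sticky wafers sit 11 and 20 mm down
- ignition (a joint): turning plug of the key switch, rad: 0 = off, grows clockwise seen from above, START from 1.2, stop at 1.57. A spring turns it back (0.05 N m at 0, 0.13 at the stop); 0.1 to 0.2 rad of play between hand, key and plug. The wafers lock it until the key is home. A straight push can jam on them (at 20 N, even 40 N); pressing with 10 to 16 N while rocking the key 4 degrees each way slips it past
- master_tip (a point): top end of the master toggle's steel bat handle: 8 mm thick at its end, 30 mm long from a pivot 6 mm above the panel; the end stands 34 mm above the panel, 92 mm above the bench. About 2 N at the end along the box's +x moves it; it stays where it is left
- master (a joint): master toggle, rad: 0 = off (leans to the box's front, towards the robot), 0.7 = on (leans to the back, the box's +x); on counts from 0.55
- key_grip (a point): centre of the head of the ignition key, which stands blade down in one of the block's outer holes. Head 28 mm wide (x), 10 mm thick (y), 29 mm high; z up. 26.5 mm below it is the underside of the shoulder (18 x 8 mm; rests on the block's top, and on the lock's face when home). Blade 9 mm wide (x), 4 mm thick, 26 mm long, last 4.5 mm tapered; fits either way round. 28 to 50 g
- key_tip (a point): tip of the ignition key's blade, 26 mm below the underside of its shoulder; same axes as the head
- key_block: fixed softwood block, 46 mm (x) by 150 mm (y), 38 mm high, with three drilled holes 11.5 mm wide in a row along its y, 45 mm apart, the middle one empty; origin at the centre of its underside
- cabinet_key: the other key, not wanted: steel, round 8 mm shank and a ring-shaped bow 31 mm across, 41 mm above the block; it stands in the other outer hole; origin on its axis at the block's top
- masking_tape: loose roll of masking tape lying flat, 104 mm across, 24 mm high; origin at the centre of its underside. Bystander
- deburrer: loose deburring tool with a 15 mm thick handle, 126 mm long, lying on the bench in front of the box; origin underneath its middle. Bystander
Mind the look-alikes: they are no part of the job. There is more than one size of the part that bears key_grip; the job needs the smaller.

How it is judged:
On the way, in this order (a step that is already met when the one before it is completed fails the run):
1. the master toggle is on (value of joint master above 0.55 rad), for 0.2 s.
2. the ignition key is fully home in the key switch, not yet turned (z of key_tip in the frame of lock_mouth below -0.0235 m and horizontal distance between key_tip and lock_mouth below 0.003 m and angle between key_tip's own z axis and vertical below 0.1 rad and value of joint ignition below 0.4 rad), for 0.1 s.
3. the key is turned to START (value of joint ignition above 1.2 rad), for 0.2 s.
At the end, for the whole second after the job is handed in: the master toggle is still on (0.55 rad or more), the ignition key is home in the key switch (tip at least 22.5 mm below its face, within 3 mm of its axis), the plug is held at 1.2 rad or more, and the fingers still grip the key's head (over 1 N) (value of joint ignition above 1.2 rad and value of joint master above 0.55 rad and z of key_tip in the frame of lock_mouth below -0.0225 m and horizontal distance between key_tip and lock_mouth below 0.003 m and contact force between the fingers and key above 1 N and distance between the grasp point and key_grip below 0.03 m); the arm keeps its last pose, push and grip.
It fails at once if the other key is taken or knocked (distance of cabinet_key from where it was at the start of the episode above 0.02 m).
It fails at once if a bystander is pushed away (distance of any of masking_tape, deburrer from where it was at the start of the episode above 0.03 m).
It also fails if it takes over 61 s, if anything falls off the work surface, if the arm or the gripper's body presses on something with over 40 N, if the wrist force passes 120 N, or if a joint passes its speed limit or range.

### The arm

A 6-joint arm with a two-finger parallel gripper is mounted at the origin on the work surface; the furniture and walls round the work are solid. World frame = base frame: x ahead of the robot, y to its left, z up, the work surface at z = 0. Lengths are in m, angles in rad, forces in N, time in s.
With the tool pointing down it reaches from about 0.35 to 0.775 m from the base axis. Payload 7.3 kg.
Tool frame: the origin (TCP) lies on the centre line of the jaws, within the pads' length; the fingertips stand 25 mm ahead of it and the grasp point (between the pads) lies 6 mm ahead of it; z points along the fingers, y is the direction in which the jaws open and shut (so a half turn about z gives the same grasp; the last joint's range is limited). The gripper opens to 92 mm and grips with 3 to 60 N. Pads are 19 mm wide; open, the fingers measure 130 mm over their backs; the gripper's body (75 mm by 190 mm) begins 47 mm behind the grasp point.
Start: joints at [-1.47, 0.342, 1.524, -0, 1.275, -0.146], TCP at [0.128, -0.509, 0.252] pointing down, gripper open.
Joint ranges: [-2.53, 2.53], [-0.77, 2.02], [0.04, 2.7], [-1, 4.14], [0.28, 2.66], [-3.11, 3.11]. Speed limits (rad/s): [2.57, 2.57, 3.14, 3.14, 3.14, 3.14].

### API

Orientations are given as [roll, pitch, yaw] about the fixed x, y, z axes, in that order (R = Rz(yaw) Ry(pitch) Rx(roll)).
In Python, from cell import telemetry, read_camera, workorder gives the robot as it stands.
- The arm moves only by the shell command python3 -m creep 'ROWS' [FORCE]. ROWS is JSON, one flat list of numbers, 5 for each row, row after row: the opening, from 0 (shut) to 1 (fully open), then the shift along the world's x, y, z in m, then the turn about the world's z in rad. A call has 1 to 12 rows; each row shifts and turns the pose as measured when the row begins; what a row does not reach is not made up. A row lasts 1/8 s, in which the tool goes at most 62.5 mm and 10.7 degrees, less where a joint would pass 70% of its speed; a pose out of reach is approached as far as the arm can. A call is refused whole if a number of a shift passes 0.0625 or a number of a turn 0.188, either way. A call with a gripper value outside its range is refused whole. The fingers move at their own pace and stop on an object; FORCE is the grip in N (left out, the last holds). Time passes only in rows, so rows that do not move let the fingers close. It gives the time, the measured TCP pose, the force and the opening at its end, in the units of the state.
- telemetry.observe(): the state, without advancing time (a new reading comes with each control period).
- read_camera(name): name is "scene" or "side" or "wrist"; returns a dict with "image" (420x560x3 uint8, red, green, blue), "fovy" (degrees; the focal length in pixels is half the picture's height over the tangent of half this angle, whatever the lens; pixels are square), "cx", "cy" (the principal point, pixels), "R" (3x3) and "t" (3): a world point X has camera coordinates R X + t. Camera axes: x right, y down, z forward; pixel columns grow to the right and rows downward; lengths in m; the calibration is good to about 2 mm. The wrist camera is an equidistant fisheye: a pixel r from the principal point sees the ray r / f radians off the axis. A picture is of the moment at which its call begins. There is no depth.
- workorder.hand_in(): hands the job in, once; it reports no verdict.
The state is a dict: "time": time; "qpos": joint angles; "qvel": joint speeds; "joint_efforts": joint torques, N m; "tool_pos": TCP position; "tool_rot": TCP orientation; "contact_force": force on the tool from outside, world axes, zero at the start; "torque": the same for the moment, N m; "opening": finger opening in m.
Only numpy, scipy, OpenCV 4.12 (cv2) and the standard library are available. Lean on these libraries where they do the work, as an engineer would, in place of code of your own. Each camera call takes 0.05 s, during which the arm holds its last target.

## Working session

There is one attempt and no reset: what is moved stays moved. The work goes in short steps, Python scripts to look and compute and a shell command to move; the robot and the scene stay as the last step left them, time stands still between calls to the robot, and variables do not carry over. Pictures are saved under pics/ and viewed, and the job is handed in when it is done.

```bash
ls; mkdir -p pics
cat > h.py <<'E'
import numpy as np, cv2
from cell import telemetry, read_camera, workorder
def snap(n,f):
    c=read_camera(n); cv2.imwrite('pics/'+f,c['image'][:,:,::-1]); np.savez('pics/'+f[:-4]+'.npz',**c); return c
def load(f): return dict(np.load('pics/'+f+'.npz'))
def ray(c,u,v,fish=False):
    f=210/np.tan(np.radians(float(c['fovy']))/2); x=(u-c['cx']);y=(v-c['cy'])
    if fish:
        r=np.hypot(x,y);th=r/f; d=np.array([np.sin(th)*x/max(r,1e-9),np.sin(th)*y/max(r,1e-9),np.cos(th)])
    else: d=np.array([x/f,y/f,1.])
    R=c['R']; return -R.T@c['t'], R.T@d
def onz(c,u,v,z,fish=False):
    o,d=ray(c,u,v,fish); return o+d*(z-o[2])/d[2]
def proj(c,X,fish=False):
    f=210/np.tan(np.radians(float(c['fovy']))/2); p=c['R']@np.array(X)+c['t']
    if fish:
        r=np.hypot(p[0],p[1]);th=np.arctan2(r,p[2]);return c['cx']+f*th*p[0]/r,c['cy']+f*th*p[1]/r
    return c['cx']+f*p[0]/p[2],c['cy']+f*p[1]/p[2]
def tri(rs):
    A=np.zeros((3,3));b=np.zeros(3)
    for o,d in rs:
        d=d/np.linalg.norm(d);P=np.eye(3)-np.outer(d,d);A+=P;b+=P@o
    X=np.linalg.solve(A,b); return X,[np.linalg.norm((np.eye(3)-np.outer(d,d)/(d@d))@(X-o)) for o,d in rs]
E
python3 - <<'E'
from h import *
for n in('scene','side','wrist'):
    c=snap(n,n+'0.png');print(n,c['fovy'],c['cx'],c['cy'],(-c['R'].T@c['t']).round(3),c['R'].round(3).tolist())
print(telemetry.observe())
E
```

```text
pics
scene 52.245663418839705 278.52457999231746 208.10552337193835 [-0.035  0.568  0.437] [[-0.645, -0.764, 0.003], [-0.311, 0.259, -0.915], [0.698, -0.591, -0.405]]
side 57.84470359736277 271.3708693626275 208.88733054811635 [0.091 0.71  0.447] [[-0.817, -0.576, -0.025], [-0.227, 0.362, -0.904], [0.53, -0.733, -0.427]]
wrist 65.70646984690485 282.5391587173765 206.6179109332681 [ 0.192 -0.493  0.384] [[0.244, -0.97, -0.002], [-0.939, -0.237, 0.25], [-0.243, -0.059, -0.968]]
{'time': 0.15, 'qpos': array([-1.47001367e+00,  3.42533552e-01,  1.52478228e+00,  3.94206051e-06,
        1.27536584e+00, -1.45973290e-01]), 'qvel': array([ 0.00080581, -0.00164327, -0.0026227 ,  0.00033996, -0.00155713,
       -0.000504  ]), 'joint_efforts': array([ 7.60098701e-04, -4.31473482e+01, -2.44352639e+01,  7.18212384e-02,
        5.37144591e-02, -8.38130359e-05]), 'tool_pos': array([ 0.12824596, -0.50882633,  0.25122505]), 'tool_rot': array([-3.14051577e+00, -1.62133203e-04,  2.46754712e-01]), 'contact_force': array([0.30519857, 0.74762503, 0.46127326]), 'torque': array([0.03764461, 0.0241559 , 0.00763568]), 'opening': 0.0915857840953729}
```

View pics/scene0.png

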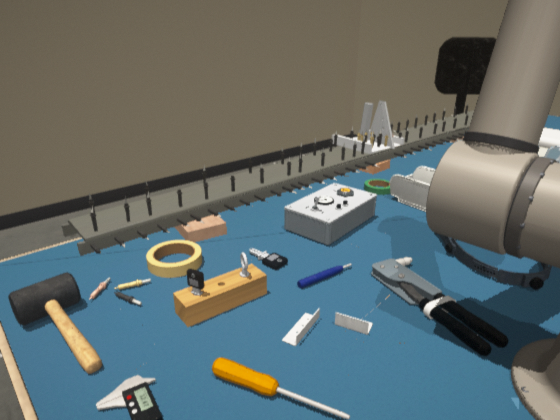

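View pics/side0.png

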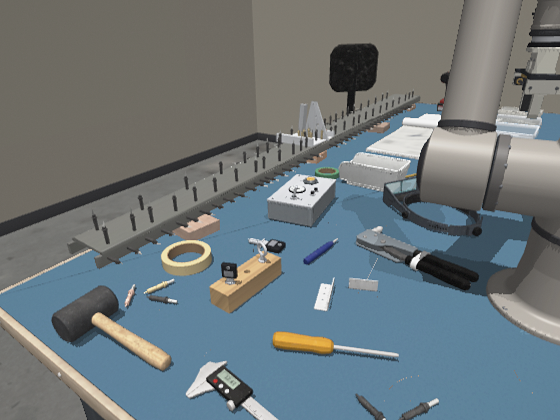

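View pics/wrist0.png

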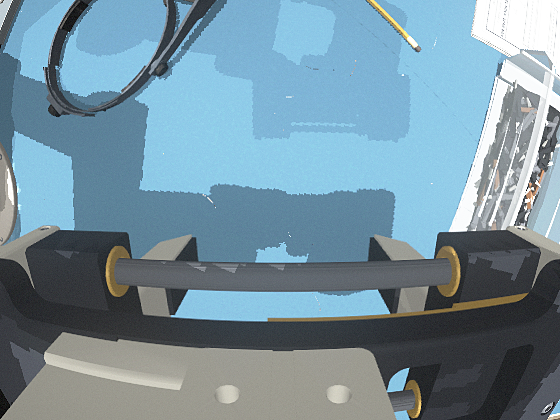

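The scene view shows the wooden block around (222,293) with a black-headed key on its left at (196,280) and a shiny one on its right at (244,264). The test box is at (332,210), the tape at (175,257) and the blue deburrer at (325,273). Next I'll zoom in.

Run:
```python
from h import *
a=cv2.imread('pics/scene0.png');cv2.imwrite('pics/z1.png',cv2.resize(a[170:330,140:390],None,fx=3.2,fy=3.2,interpolation=cv2.INTER_CUBIC)[:600])
a=cv2.imread('pics/side0.png');cv2.imwrite('pics/z2.png',cv2.resize(a[160:320,150:360],None,fx=3.7,fy=3.7,interpolation=cv2.INTER_CUBIC)[:600])
```

```text
(no output)
```

View pics/z1.png

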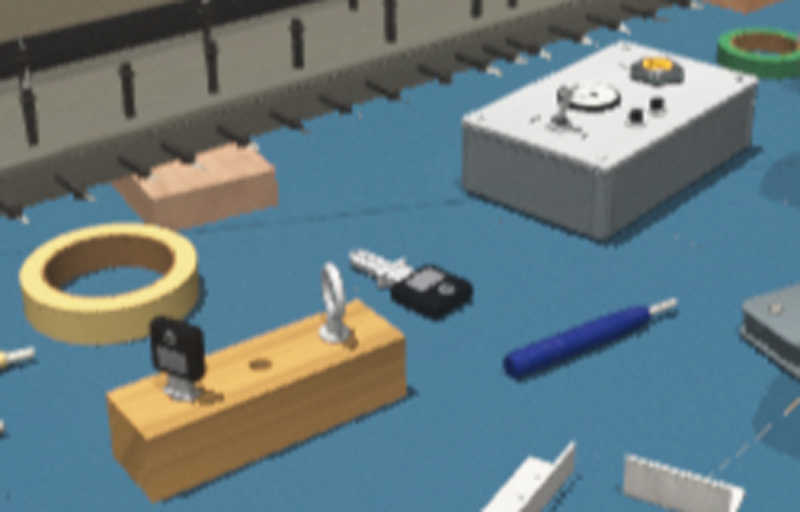

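View pics/z2.png

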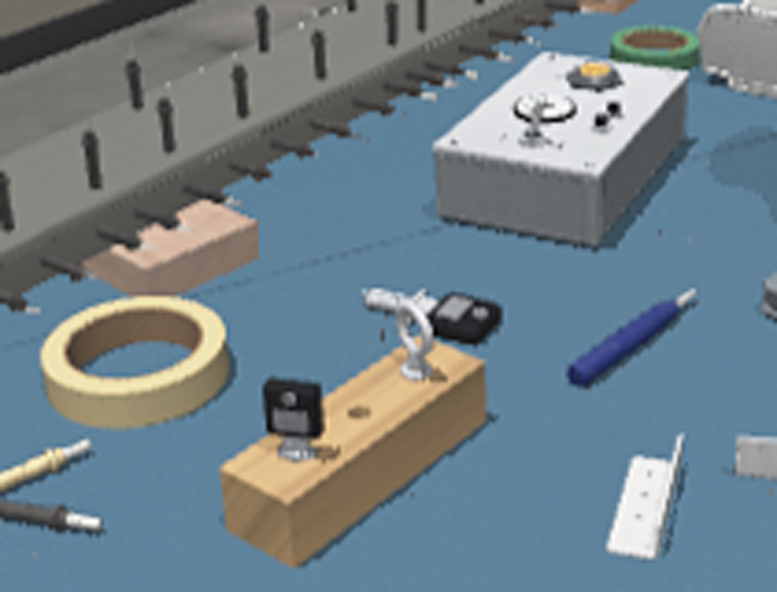

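Run:
```python
from h import *
s=load('scene0');d=load('side0')
P=lambda u,v:(140+u/3.2,170+v/3.2)
Q=lambda u,v:(150+u/3.7,160+v/3.7)
def rep(n,a,b,z):
    print(n,onz(s,*P(*a),z).round(4),onz(d,*Q(*b),z).round(4),*[np.round(x,4) for x in tri([ray(s,*P(*a)),ray(d,*Q(*b))])])
rep('boxcornerL far',(463,124),(436,152),.058)
rep('near',(606,167),(599,174),.058)
rep('right',(757,83),(688,72),.058)
rep('back',(621,42),(546,54),.058)
rep('lock',(657,64),(596,70),.068)
rep('toggletip',(565,92),(539,100),.092)
rep('keyhead',(178,349),(294,408),.0645)
rep('ring',(333,300),(413,325),.06)
rep('hole',(260,364),(358,412),.038)
rep('blk a',(148,437),(292,503),.038)
rep('blk b',(405,337),(486,364),.038)
rep('blk c',(360,300),(432,330),.038)
rep('blk d',(108,396),(223,468),.038)
rep('tape',(110,265),(135,345),.024)
rep('deb1',(513,365),(578,373),.008)
rep('deb2',(672,305),(692,296),.008)
```

```text
boxcornerL far [0.6067 0.007  0.058 ] [0.6077 0.0089 0.058 ] [0.6134 0.0011 0.0539] [0.0001 0.0001]
near [ 0.4975 -0.0187  0.058 ] [ 0.497  -0.0189  0.058 ] [ 0.496  -0.0171  0.059 ] [0. 0.]
right [ 0.5249 -0.2067  0.058 ] [ 0.5311 -0.2157  0.058 ] [ 0.5296 -0.213   0.057 ] [0.002 0.002]
back [ 0.6473 -0.193   0.058 ] [ 0.6448 -0.1933  0.058 ] [ 0.6389 -0.1836  0.0624] [0.0002 0.0002]
lock [ 0.5806 -0.1593  0.068 ] [ 0.5802 -0.1599  0.068 ] [ 0.5785 -0.1569  0.0693] [0. 0.]
toggletip [ 0.5453 -0.0277  0.092 ] [ 0.5536 -0.036   0.092 ] [ 0.5535 -0.0361  0.0896] [0.0022 0.0022]
keyhead [0.4803 0.3008 0.0645] [0.482  0.2998 0.0645] [0.4821 0.2998 0.0638] [0.0006 0.0006]
ring [0.4749 0.2116 0.06  ] [0.4842 0.2017 0.06  ] [0.478  0.2092 0.0617] [0.0035 0.0035]
hole [0.4778 0.2565 0.038 ] [0.4795 0.2563 0.038 ] [0.4809 0.2546 0.036 ] [0.0004 0.0004]
blk a [0.4604 0.3307 0.038 ] [0.4595 0.3302 0.038 ] [0.4576 0.3321 0.0402] [0.0001 0.0001]
blk b [0.4498 0.1836 0.038 ] [0.4499 0.1839 0.038 ] [0.4505 0.183  0.0374] [0. 0.]
blk c [0.4951 0.1793 0.038 ] [0.4945 0.1714 0.038 ] [0.4805 0.1899 0.0506] [0.0014 0.0014]
blk d [0.5025 0.3296 0.038 ] [0.5047 0.3283 0.038 ] [0.5045 0.3285 0.0373] [0.0007 0.0007]
tape [0.6423 0.2567 0.024 ] [0.6415 0.2584 0.024 ] [0.6447 0.2557 0.0221] [0.0004 0.0004]
deb1 [0.4261 0.1265 0.008 ] [0.4275 0.1248 0.008 ] [0.4268 0.1258 0.0081] [0.0006 0.0006]
deb2 [0.4116 0.0111 0.008 ] [0.4124 0.012  0.008 ] [0.4144 0.0076 0.0053] [0. 0.]
```

The ignition key is at (0.481, 0.300) and the lock at about (0.580, -0.159). The toggle is near (0.55, -0.037), and box yaw is about 0.19. The larger fob lies loose on the bench and isn't wanted. I'll go to the toggle first with the jaws shut.

```bash
python3 -m creep '[0,0.032,0.041,0,0, 0,0.032,0.041,0,0, 0,0.032,0.041,0,0, 0,0.032,0.041,0,0, 0,0.032,0.041,0,0, 0,0.032,0.041,0,0, 0,0.032,0.041,0,0, 0,0.032,0.041,0,0, 0,0.032,0.041,0,0, 0,0.032,0.041,0,0, 0,0.032,0.035,0,-0.05, 0,0,0,0,0]' 10
python3 - <<'E'
from h import *
for n in('scene','wrist'): snap(n,n+'1.png')
print(telemetry.observe()['tool_pos'],telemetry.observe()['tool_rot'])
E
```

```text
time: 1.65
tool_pos: [0.4876, -0.0477, 0.2488]
tool_rot: [-3.139, -0.0, 0.192]
contact_force: [-0.3, -0.7, -0.4]
opening: 0.0005
[ 0.48607006 -0.0496996   0.24886296] [-3.13935592e+00  8.07712214e-04  1.90334369e-01]
```

View pics/wrist1.png

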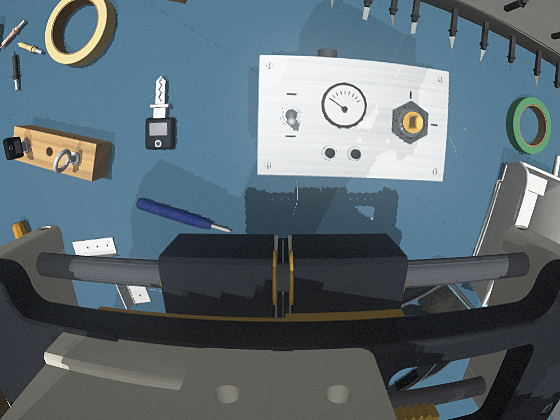

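View pics/scene1.png

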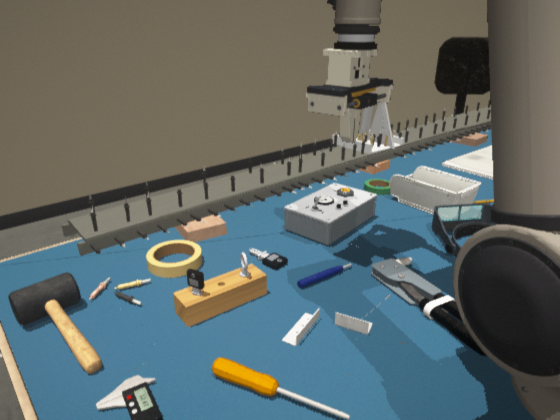

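The wrist view shows the box with the toggle at (291,118), meter at (343,105) and lock at (411,122). Zooming in to measure.

Run:
```python
from h import *
a=cv2.imread('pics/wrist1.png');cv2.imwrite('pics/z3.png',cv2.resize(a[45:190,250:455],None,fx=3.9,fy=3.9,interpolation=cv2.INTER_CUBIC))
c=load('wrist1')
for n,u,v,z in [('c1',260,56,.058),('c2',449,71,.058),('c3',442,181,.058),('c4',258,174,.058),('lock',411,122,.068)]: print(n,onz(c,u,v,z,True).round(4))
print(proj(c,[.547,-.039,.092],True),proj(c,[.580,-.1595,.068],True))
```

```text
c1 [ 0.6152 -0.0012  0.058 ]
c2 [ 0.6507 -0.1986  0.058 ]
c3 [ 0.5311 -0.2181  0.058 ]
c4 [ 0.4979 -0.0213  0.058 ]
lock [ 0.5826 -0.1615  0.068 ]
(np.float64(284.6543438281289), np.float64(129.83981206702725)) (np.float64(408.7420136748052), np.float64(123.95609697802543))
```

View pics/z3.png

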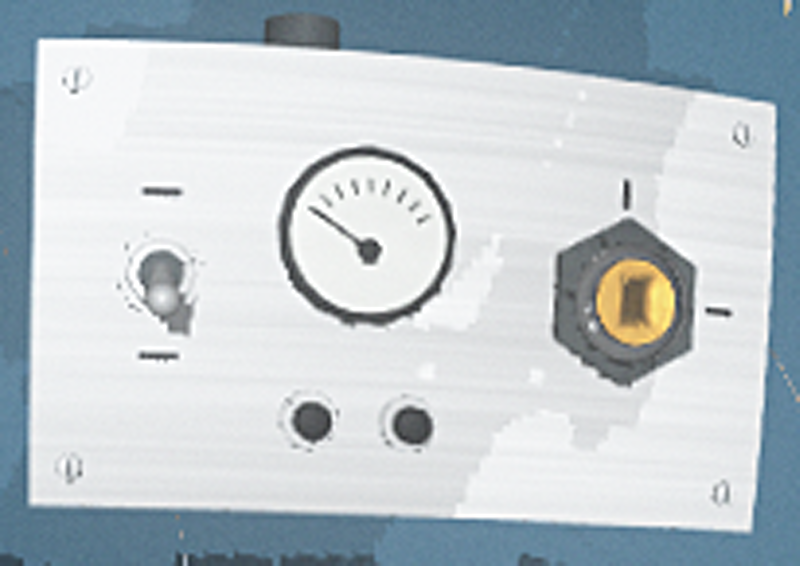

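Run:
```python
from h import *
c=load('wrist1')
print(onz(c,291,121,.092,True), onz(c,412.6,122.4,.068,True))
yw=.173;R=np.array([[np.cos(yw),-np.sin(yw)],[np.sin(yw),np.cos(yw)]])
p=np.array([.5737,-.1098])+R@[0,.068]
print('pivot',p,'tip',p+R@[-.0103,0],'fingerstart',p+R@[-.033,0],'end',p+R@[-.006,0])
```

```text
[ 0.55581135 -0.04298101  0.092     ] [ 0.58263101 -0.16330195  0.068     ]
pivot [ 0.56199459 -0.04281505] tip [ 0.55184834 -0.04458808] fingerstart [ 0.52948719 -0.04849562] end [ 0.55608416 -0.04384788]
```

```bash
python3 -m creep '[0,0.02,0,-0.045,-0.017, 0,0.022,0.001,-0.05,0, 0,0,0,-0.048,0, 0,0,0,0,0, 0,0.008,0.0015,0,0]'
python3 - <<'E'
from h import *
for n in('scene','wrist'): snap(n,n+'2.png')
a=cv2.imread('pics/wrist2.png');b=cv2.imread('pics/scene2.png')[150:260,260:400]
cv2.imwrite('pics/z4.png',np.hstack([cv2.resize(a,(420,315)),cv2.resize(b,(378,315))]))
E
```

```text
time: 2.38
tool_pos: [0.5355, -0.0533, 0.1059]
tool_rot: [3.141, -0.003, 0.166]
contact_force: [0.9, -0.6, 1.4]
opening: 0.0006
```

View pics/z4.png

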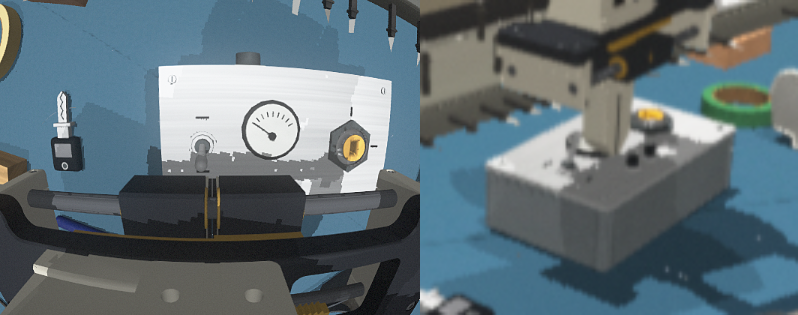

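```bash
python3 -m creep '[0,-0.004,0.011,0,0.005, 0,0,0.001,0,0, 0,0.007,0.001,0,0, 0,0.007,0.001,0,0, 0,0.007,0.001,0,0]'; python3 -m creep '[0,0.006,0.001,0,0, 0,0,0,0,0]'
python3 - <<'E'
from h import *
for n in('scene','wrist'): snap(n,n+'3.png')
a=cv2.imread('pics/wrist3.png');b=cv2.imread('pics/scene3.png')[150:260,260:400]
cv2.imwrite('pics/z5.png',np.hstack([cv2.resize(a,(420,315)),cv2.resize(b,(378,315))]))
E
```

```text
time: 3.1
tool_pos: [0.5548, -0.0368, 0.11]
tool_rot: [3.138, -0.008, 0.173]
contact_force: [-3.3, 1.2, 0.7]
opening: 0.0005
time: 3.35
tool_pos: [0.5567, -0.0363, 0.1092]
tool_rot: [3.14, 0.005, 0.174]
contact_force: [-4.8, -0.2, 5.3]
opening: 0.0009
```

View pics/z5.png

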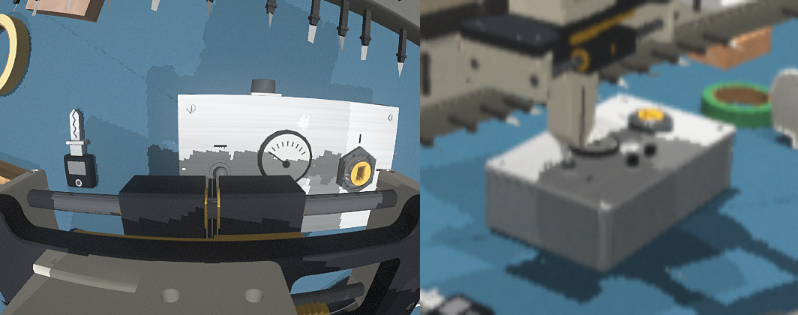

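```bash
python3 -m creep '[0,0.006,0.001,-0.003,0, 0,0.005,0.001,0,0, 0,0,0,0,0]';python3 -m creep '[0,0.004,0.001,0,0, 0,0,0,0,0]'
python3 - <<'E'
from h import *
for n in('side','wrist'): snap(n,n+'4.png')
a=cv2.imread('pics/wrist4.png')[200:280,200:420];b=cv2.imread('pics/side4.png')[160:240,250:350]
cv2.imwrite('pics/z6.png',np.hstack([cv2.resize(a,(420,315)),cv2.resize(b,(378,315))]))
E
```

```text
time: 3.82
tool_pos: [0.557, -0.0362, 0.1095]
tool_rot: [3.142, 0.032, 0.175]
contact_force: [-1.9, 0.6, 3.3]
opening: 0.0005
time: 4.08
tool_pos: [0.5573, -0.0362, 0.1094]
tool_rot: [-3.141, 0.042, 0.175]
contact_force: [-3.3, 1.0, 4.3]
opening: 0.0004
```

View pics/z6.png

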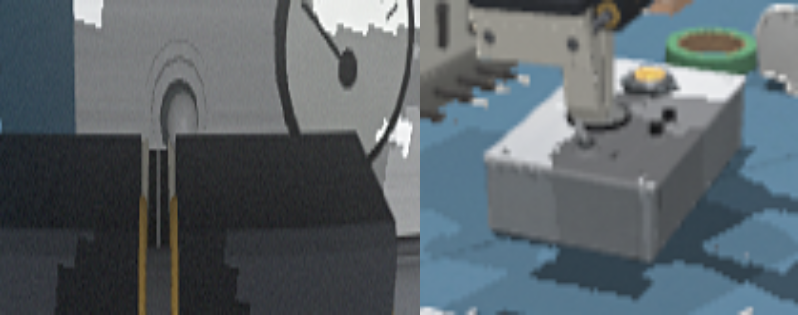

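```bash
python3 -m creep '[0,-0.03,-0.005,0,0, 0,0,0,0.05,0, 0,-0.02,0,0.05,0, 0,0,0,0,0]'
python3 - <<'E'
from h import *
for n in('scene','wrist'): snap(n,n+'5.png')
a=cv2.imread('pics/wrist5.png')[60:200,180:460];b=cv2.imread('pics/scene5.png')[180:240,280:380]
cv2.imwrite('pics/z7.png',np.hstack([cv2.resize(a,(500,315)),cv2.resize(b,(300,315))]))
E
```

```text
time: 4.68
tool_pos: [0.5081, -0.0413, 0.2102]
tool_rot: [-3.141, 0.041, 0.175]
contact_force: [0.1, 0.1, 0.4]
opening: 0.0005
```

View pics/z7.png

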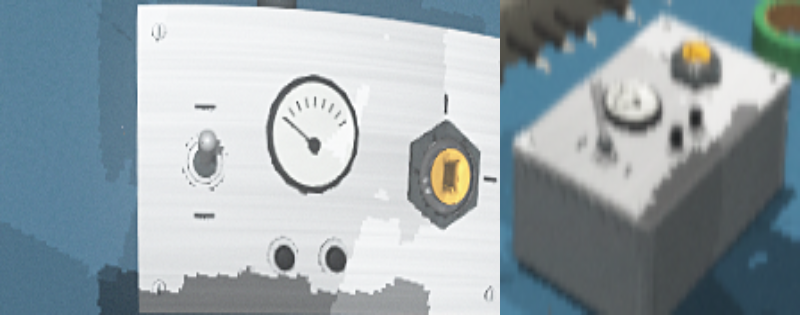

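Run:
```python
from h import *
c=load('wrist5')
p=onz(c,180+207*.56,60+138*140/315,.092,True);print(p)
l=onz(c,180+452*.56,60+178*140/315,.068,True);print('lock',l)
yw=.173;print((p[:2]-[.562,-.0428])@[np.cos(yw),np.sin(yw)])
```

```text
[ 0.57206914 -0.04030776  0.092     ]
lock [ 0.58245133 -0.16423979  0.068     ]
0.010347843086615885
```

Toggle tip is now 10.3 mm behind the pivot, so it's on at the stop (0.35 rad past upright). Now to the key.

```bash
python3 -m creep '[0.4,-0.013,0.046,0,-0.035, 0.4,-0.013,0.046,0,-0.035, 0.4,-0.013,0.046,0,-0.035, 0.4,-0.013,0.046,0,-0.035, 0.4,-0.013,0.046,0,-0.035, 0.4,-0.013,0.046,0,-0.035, 0.4,-0.01,0.046,0,-0.035, 0.4,0,0,0,0]'
python3 - <<'E'
from h import *
c=snap('wrist','wrist6.png')
s=telemetry.observe();print(s['tool_pos'],s['tool_rot'],s['qpos'])
cv2.imwrite('pics/z8.png',cv2.resize(c['image'][60:240,130:430,::-1],None,fx=2.6,fy=2.6,interpolation=cv2.INTER_CUBIC))
print(proj(c,[.481,.3,.0645],True))
E
```

```text
time: 5.78
tool_pos: [0.4163, 0.2905, 0.1932]
tool_rot: [-3.141, 0.062, -0.082]
contact_force: [0.4, 0.3, -0.1]
opening: 0.0367
[0.41660517 0.28901768 0.19307466] [ 3.14109358  0.06233391 -0.08262775] [0.43739099 0.39125243 1.62419658 0.03300558 1.18069431 2.07741423]
(np.float64(262.89629191062886), np.float64(117.75508338603238))
```

View pics/z8.png

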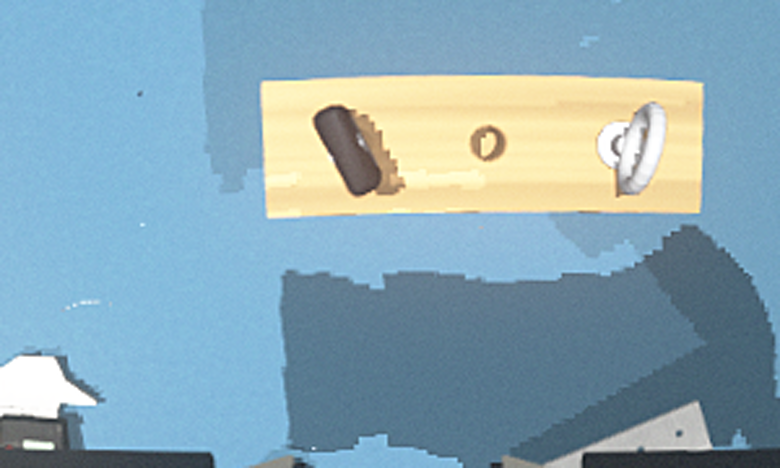

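Run:
```python
from h import *
c=load('wrist6');im=c['image']
hsv=cv2.cvtColor(im,cv2.COLOR_RGB2HSV)
roi=np.zeros(im.shape[:2],bool);roi[95:140,245:282]=1
m=((hsv[...,2]<95)&roi).astype(np.uint8)
n,l,st,ce=cv2.connectedComponentsWithStats(m);i=1+np.argmax(st[1:,4]);print(st[i],ce[i])
r=cv2.minAreaRect(np.argwhere(l==i)[:,::-1].astype(np.float32));b=cv2.boxPoints(r);print(r)
w=np.array([onz(c,u,v,.079,True) for u,v in b]);print(w.round(4))
print('cen',w.mean(0)); 
for k in range(2):
    e=w[k+1]-w[k];print(np.linalg.norm(e),np.arctan2(e[1],e[0]))
e=[onz(c,130+u/2.6,60+v/2.6,.038,True) for u,v in((262,84),(702,84),(702,212),(268,217))];print(np.round(e,4),np.mean(e,0))
print('hole',onz(c,130+488/2.6,60+143/2.6,.038,True))
```

```text
[251 101  14  19  43] [256.48837209 106.72093023]
((256.0, 108.50000762939453), (11.94888687133789, 17.72637367248535), 23.198591232299805)
[[0.4853 0.3106 0.079 ]
 [0.4969 0.3043 0.079 ]
 [0.4926 0.2966 0.079 ]
 [0.4809 0.3028 0.079 ]]
cen [0.48891775 0.30355273 0.079     ]
0.013217427544647557 -0.4953207292468865
0.008857932207489198 -2.0768418776051227
[[0.5052 0.3274 0.038 ]
 [0.4966 0.1781 0.038 ]
 [0.4516 0.1797 0.038 ]
 [0.46   0.33   0.038 ]] [0.47835256 0.25378797 0.038     ]
hole [0.47878527 0.25425316 0.038     ]
```

Run:
```python
from h import *
c=load('wrist6');im=c['image'].astype(int)
m=((im[...,0]<150)&(abs(im[...,0]-im[...,2])<35)).astype(np.uint8)
roi=np.zeros_like(m);roi[95:140,245:282]=1;m*=roi
n,l,st,ce=cv2.connectedComponentsWithStats(m);i=1+np.argmax(st[1:,4]);print(st[i],ce[i])
r=cv2.minAreaRect(np.argwhere(l==i)[:,::-1].astype(np.float32));b=cv2.boxPoints(r)
for b in (b,[(130+u/2.6,60+v/2.6) for u,v in((316,115),(343,107),(381,185),(353,195))]):
  w=np.array([onz(c,u,v,.079,True) for u,v in b]);print(w.round(4).tolist(),w.mean(0))
  for k in range(2):
    e=w[k+1]-w[k];print(np.linalg.norm(e),np.arctan2(e[1],e[0]))
print([onz(c,130+u/2.6,60+v/2.6,.072,True).round(4) for u,v in ((658,105),(628,190))])
```

```text
[251 101  25  34 477] [263.44025157 117.01467505]
[[0.4925, 0.3083, 0.079], [0.4963, 0.2984, 0.079], [0.4714, 0.2887, 0.079], [0.4674, 0.2986, 0.079]] [0.48189608 0.298516   0.079     ]
0.010560127573003624 -1.1995646359525973
0.026738377197578322 -2.77022169609263
[[0.4924, 0.3065, 0.079], [0.494, 0.2987, 0.079], [0.4706, 0.2899, 0.079], [0.4684, 0.2981, 0.079]] [0.48135751 0.2983066  0.079     ]
0.007990202508625092 -1.3771360242480317
0.024952039971155995 -2.7806568744459823
[array([0.4895, 0.2054, 0.072 ]), array([0.4639, 0.216 , 0.072 ])]
```

The head measures 10.6 × 26.7 mm at key height, so it is the smaller key. It stands at (0.482, 0.2985), yaw 0.37.

```bash
python3 -m creep '[0.45,0.02,0.003,-0.008,0.15, 0.45,0.022,0.003,-0.015,0.15, 0.45,0.022,0.003,-0.015,0.15, 0.45,0,0,0,0]'
python3 - <<'E'
from h import *
c=snap('wrist','wrist7.png')
s=telemetry.observe();print(s['tool_pos'],s['tool_rot'])
E
```

```text
time: 6.32
tool_pos: [0.4835, 0.2936, 0.1499]
tool_rot: [3.139, 0.068, 0.378]
contact_force: [-0.7, -0.3, 0.2]
opening: 0.0414
[0.48289816 0.29358695 0.15064046] [3.13922433 0.06801936 0.3761169 ]
```

View pics/wrist7.png

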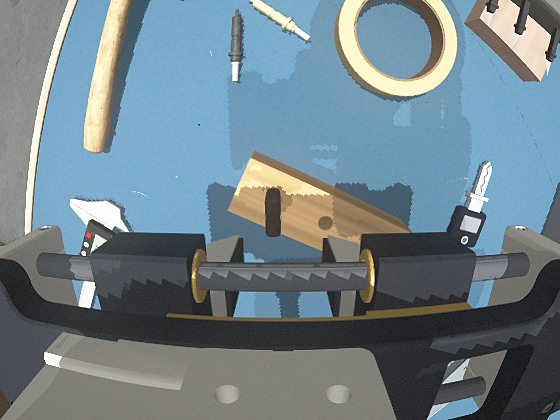

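Run:
```python
from h import *
c=load('wrist7')
cv2.imwrite('pics/z9.png',cv2.resize(c['image'][140:300,180:400,::-1],None,fx=3.5,fy=3.5,interpolation=cv2.INTER_CUBIC))
for x in ([.4818,.2985,.079],[.4818,.2985,.0645]): print(proj(c,x,True))
```

```text
(np.float64(273.8826778007383), np.float64(218.7901658091156))
(np.float64(274.3675062916917), np.float64(211.47970554237065))
```

View pics/z9.png

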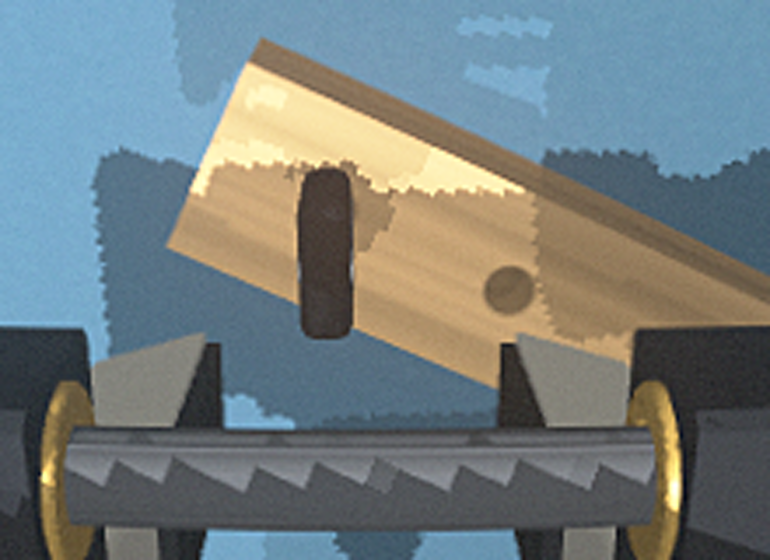

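```bash
python3 -m creep '[0.45,-0.001,0.005,-0.02,0, 0.45,0,0,-0.03,0, 0.45,0,0,-0.02,0, 0.45,0,0,0,0]'
```

```text
time: 6.88
tool_pos: [0.4806, 0.2962, 0.0812]
tool_rot: [3.139, 0.067, 0.363]
contact_force: [-0.5, -0.5, 0.7]
opening: 0.0413
```

```bash
python3 -m creep '[0.45,0.002,0.002,-0.009,0.008, 0.45,0,0,0,0, 0,0,0,0,0, 0,0,0,0,0, 0,0,0,0,0, 0,0,0,0,0]' 25;  python3 - <<'E'
from h import *
c=snap('scene','scene8.png')
cv2.imwrite('pics/z10.png',cv2.resize(c['image'][200:330,130:310,::-1],None,fx=4,fy=4,interpolation=cv2.INTER_CUBIC))
s=telemetry.observe();print(s['tool_pos'],s['tool_rot'],s['opening'])
E
```

```text
time: 7.62
tool_pos: [0.484, 0.2987, 0.0752]
tool_rot: [3.139, 0.062, 0.369]
contact_force: [-0.4, 1.0, -1.4]
opening: 0.0101
[0.48399107 0.29870787 0.07519789] [3.13936523 0.06198867 0.36883071] 0.009346944726620857
```

View pics/z10.png

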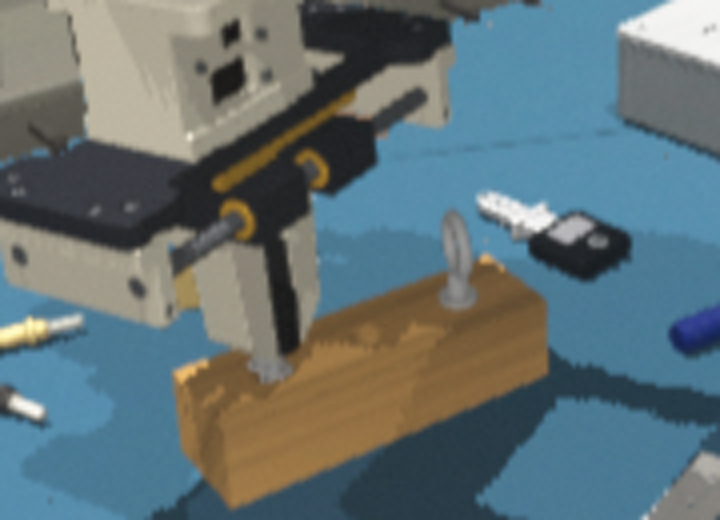

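```bash
python3 -m creep '[0,0,0,0,0, 0,0,0,0.01,0, 0,0,0,0.02,0, 0,0,0,0.03,0, 0,0,0,0.04,0, 0,0,0,0.02,0, 0,0,0,0,0]' 40;  python3 - <<'E'
from h import *
c=snap('scene','scene9.png');d=snap('side','side9.png')
cv2.imwrite('pics/z11.png',np.hstack([cv2.resize(c['image'][170:300,150:260,::-1],None,fx=3.6,fy=3.6,interpolation=cv2.INTER_CUBIC),cv2.resize(d['image'][150:280,180:290,::-1],None,fx=3.6,fy=3.6,interpolation=cv2.INTER_CUBIC)]))
s=telemetry.observe();print(s['tool_pos'],s['tool_rot'],s['opening'],s['contact_force'])
E
```

```text
time: 8.55
tool_pos: [0.4835, 0.2981, 0.2015]
tool_rot: [3.139, 0.062, 0.369]
contact_force: [0.5, -0.6, -0.7]
opening: 0.0097
[0.48268218 0.29780317 0.19944972] [3.13845771 0.06537056 0.36883558] 0.00966678979919464 [ 0.01210841 -1.34643136 -1.23930896]
```

View pics/z11.png

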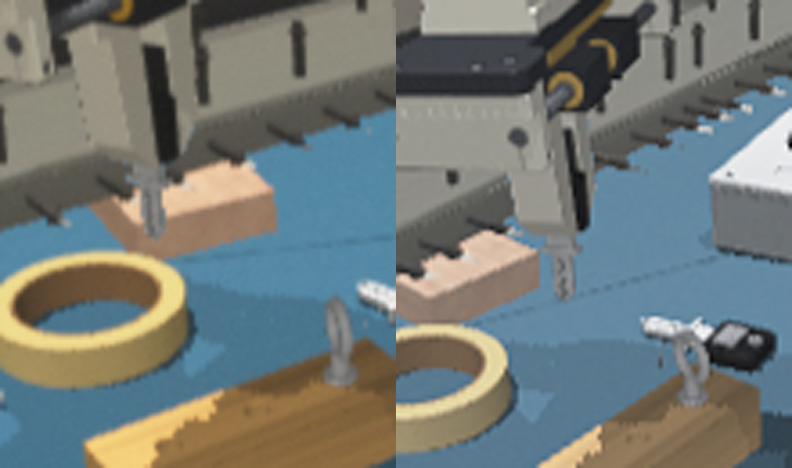

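Run:
```python
from h import *
s=load('scene9');d=load('side9')
t=tri([ray(s,192.5,235.8),ray(d,226.9,232.8)]);print('tip',t)
sh=tri([ray(s,150+150/3.6,170+172/3.6),ray(d,180+(561-396)/3.6,150+240/3.6)]);print('sh',sh)
v=sh[0]-t[0];print(v,v[:2]/v[2])
o=telemetry.observe();print('tip from tcp',t[0]-o['tool_pos'])
```

```text
tip (array([0.48105016, 0.29921307, 0.13981538]), [np.float64(0.00011632734006319323), np.float64(0.00011632734006312002)])
sh (array([0.48200568, 0.29746862, 0.16889694]), [np.float64(0.00031237062967171496), np.float64(0.00031237062967178224)])
[ 0.00095552 -0.00174445  0.02908156] [ 0.0328567  -0.05998459]
tip from tcp [-0.00163203  0.0014099  -0.05963434]
```

```bash
python3 -m creep '[0,0.009,-0.041,0.002,-0.018, 0,0.009,-0.041,0.002,-0.018, 0,0.009,-0.041,0.002,-0.018, 0,0.009,-0.041,0.002,-0.018, 0,0.009,-0.041,0.002,-0.018, 0,0.009,-0.041,0.002,-0.018, 0,0.009,-0.041,0.002,-0.018, 0,0.009,-0.041,0.002,-0.018, 0,0.009,-0.041,0.002,-0.018, 0,0.009,-0.041,0,-0.018, 0,0.009,-0.03,0,-0.018, 0,0,0,0,0]'
```

```text
time: 10.15
tool_pos: [0.5746, -0.1564, 0.1993]
tool_rot: [-3.135, 0.097, 0.167]
contact_force: [-0.2, 0.6, -0.3]
opening: 0.0097
```

```bash
python3 -m creep '[0,0.008,-0.006,-0.018,0.005, 0,0,0,-0.018,0, 0,0,0,0,0]'
python3 - <<'E'
from h import *
c=snap('scene','scene10.png');d=snap('side','side10.png');w=snap('wrist','wrist10.png')
cv2.imwrite('pics/z12.png',np.hstack([cv2.resize(c['image'][130:230,290:390,::-1],None,fx=4,fy=4,interpolation=cv2.INTER_CUBIC),cv2.resize(d['image'][120:220,260:360,::-1],None,fx=4,fy=4,interpolation=cv2.INTER_CUBIC)]))
s=telemetry.observe();print(s['tool_pos'],s['tool_rot'],s['opening'],s['contact_force'])
E
```

```text
time: 10.52
tool_pos: [0.5818, -0.16, 0.1578]
tool_rot: [-3.131, 0.102, 0.175]
contact_force: [-0.1, 0.6, 1.1]
opening: 0.0099
[ 0.58299876 -0.16075229  0.16058781] [-3.13345684  0.09762883  0.17480311] 0.009928927093435274 [-0.4044729   0.40585372  0.21813677]
```

View pics/z12.png

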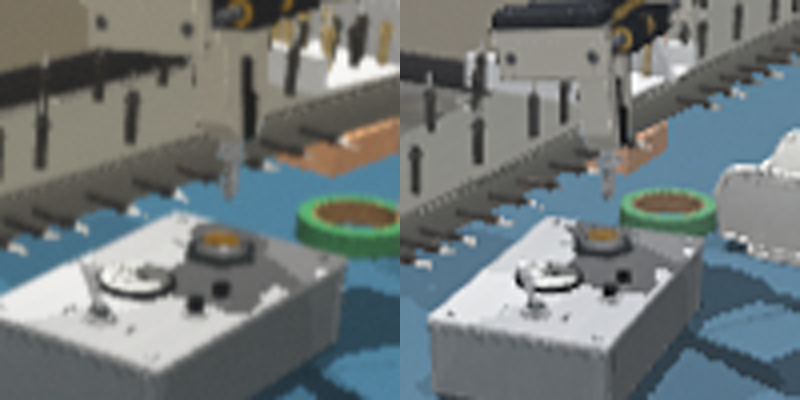

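View pics/wrist10.png

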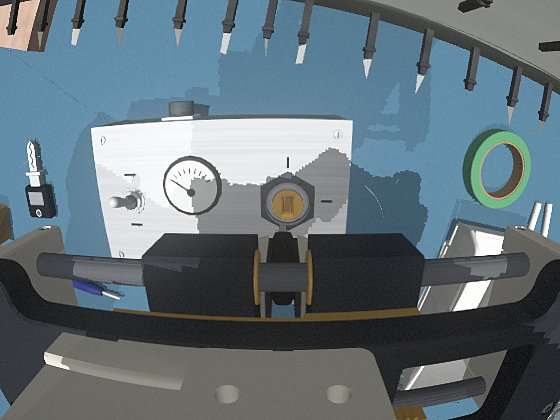

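Run:
```python
from h import *
s=load('scene10');d=load('side10');w=load('wrist10')
t=tri([ray(s,347.5,179.5),ray(d,311.75,169.5)]);print('tip',t)
l=tri([ray(s,345.25,190.25),ray(d,310.75,179)]);print('lock',l)
print(onz(s,345.25,190.25,.068),onz(d,310.75,179,.068))
print('tip assuming z',onz(s,347.5,179.5,.098),onz(d,311.75,169.5,.098))
o=telemetry.observe();print(t[0]-o['tool_pos'])
im=w['image'].astype(int);m=((im[...,0]-im[...,2]>60)&(im[...,0]>120)).astype(np.uint8);r=np.zeros_like(m);r[170:235,255:320]=1;m*=r
n,lab,st,ce=cv2.connectedComponentsWithStats(m);i=1+np.argmax(st[1:,4]);print(st[i],ce[i]);print('wl',onz(w,st[i][0]+st[i][2]/2-.5,st[i][1]+st[i][3]/2-.5,.068,True))
for n,c,b in (('s',s,(180,200,330,360)),('d',d,(170,190,295,325))):
    im=c['image'].astype(int);m=((im[...,0]-im[...,2]>50)).astype(np.uint8);r=np.zeros_like(m);r[b[0]:b[1],b[2]:b[3]]=1;m*=r
    k,lab,st,ce=cv2.connectedComponentsWithStats(m);i=1+np.argmax(st[1:,4]);u=st[i][0]+st[i][2]/2-.5;v=st[i][1]+st[i][3]/2-.5;print(n,st[i],u,v,onz(c,u,v,.068))
cv2.imwrite('pics/z13.png',cv2.resize(w['image'][160:320,210:370,::-1],None,fx=3.7,fy=3.7,interpolation=cv2.INTER_CUBIC))
```

```text
tip (array([ 0.58260636, -0.16688902,  0.09253354]), [np.float64(0.0005599998802311785), np.float64(0.0005599998802311366)])
lock (array([ 0.58132831, -0.16005814,  0.06721922]), [np.float64(0.0002565282658419799), np.float64(0.0002565282658420249)])
[ 0.57956664 -0.15797842  0.068     ] [ 0.5806883  -0.15888707  0.068     ]
tip assuming z [ 0.57173947 -0.153963    0.098     ] [ 0.57586054 -0.15479559  0.098     ]
[-0.0003924  -0.00613673 -0.06805427]
[272 191  31  29 538] [287.06133829 205.09479554]
wl [ 0.58339511 -0.1631859   0.068     ]
s [341 188   9   3  21] 345.0 189.0 [ 0.58538694 -0.16362718  0.068     ]
d [307 178   7   2  12] 310.0 178.5 [ 0.58441855 -0.1612001   0.068     ]
```

View pics/z13.png

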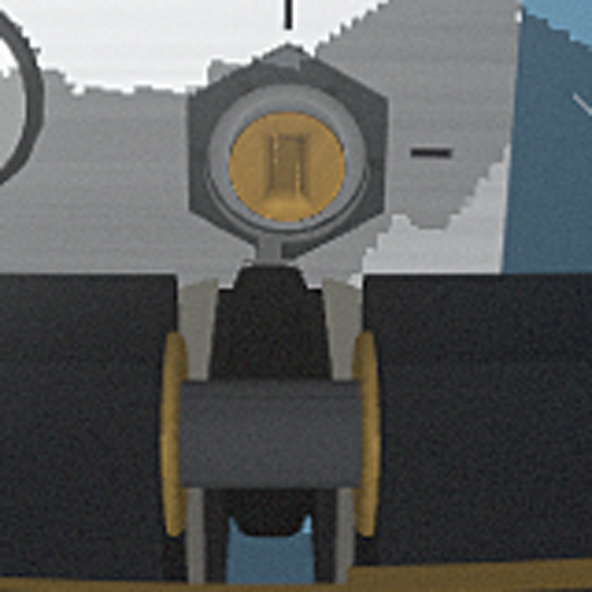

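Run:
```python
from h import *
w=load('wrist10');s=load('scene10');d=load('side10')
for z in (.094,.0975): print(onz(w,210+272/3.7-.5,160+238/3.7-.5,z,True))
print('keyway',onz(w,210+288/3.7-.5,160+164/3.7-.5,.067,True), 'brass',onz(w,287,205,.068,True))
rs=[ray(s,347.5,179.5),ray(d,311.75,169.5),ray(w,283,223.8,True)]
print(tri(rs)); print(tri([ray(s,345.25,190.25),ray(d,310.75,179),ray(w,287,204.5,True)]))
print(proj(s,[.5834,-.1632,.068]),proj(d,[.5834,-.1632,.068]))
```

```text
[ 0.57955402 -0.16119346  0.094     ]
[ 0.58103466 -0.16096049  0.0975    ]
keyway [ 0.58396087 -0.16333237  0.067     ] brass [ 0.58339511 -0.1631859   0.068     ]
(array([ 0.57934729, -0.16164419,  0.09460408]), [np.float64(0.000987137523598203), np.float64(0.0007243604594582077), np.float64(0.0006583919763044274)])
(array([ 0.58322754, -0.16302501,  0.06591785]), [np.float64(0.000557290101851401), np.float64(0.0002854492942965045), np.float64(0.00029451372695014796)])
(np.float64(345.5112930594698), np.float64(189.27687685869702)) (np.float64(310.676121148296), np.float64(178.35049092701743))
```

```bash
python3 -m creep '[0,0.0035,-0.002,-0.01,0, 0,0,0,-0.01,0, 0,0,0,0,0]'
python3 - <<'E'
from h import *
c=snap('scene','scene11.png');d=snap('side','side11.png');w=snap('wrist','wrist11.png')
f=lambda c,a,b,n,k:cv2.resize(c['image'][a:a+n,b:b+n,::-1],(k,k),interpolation=cv2.INTER_CUBIC)
cv2.imwrite('pics/z14.png',np.hstack([f(c,160,318,55,266),f(d,150,283,55,266),f(w,170,240,90,266)]))
s=telemetry.observe();print(s['tool_pos'],s['tool_rot'],s['opening'],s['contact_force'])
E
```

```text
time: 11.05
tool_pos: [0.5873, -0.1626, 0.1403]
tool_rot: [-3.135, 0.096, 0.175]
contact_force: [-0.8, 1.1, -0.1]
opening: 0.0097
[ 0.58780161 -0.16286225  0.14145414] [-3.13564708  0.09407922  0.17528445] 0.009671094543984392 [ 0.07022253 -0.23881762 -0.49001952]
```

View pics/z14.png

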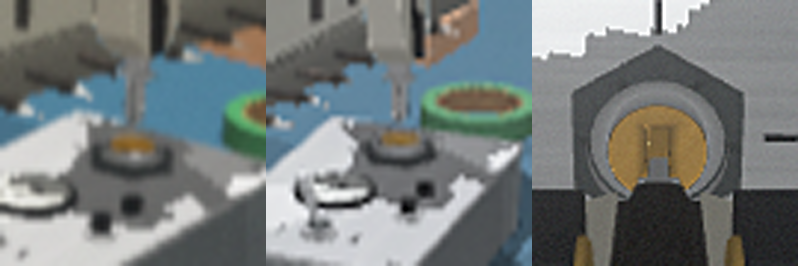

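Run:
```python
from h import *
w=load('wrist11')
cv2.imwrite('pics/z15.png',cv2.resize(w['image'][190:245,255:310,::-1],(600,600),interpolation=cv2.INTER_CUBIC))
```

```text
(no output)
```

View pics/z15.png

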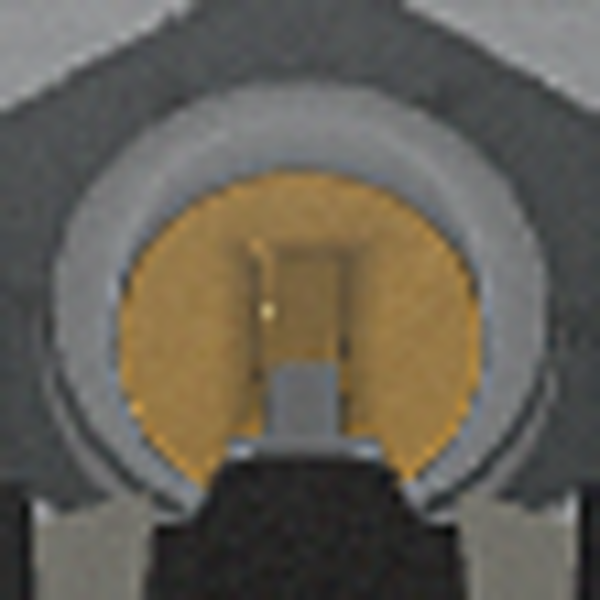

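Run:
```python
from h import *
w=load('wrist11')
P=lambda u,v:(255+u/600*55-.5,190+v/600*55-.5)
yw=.173;R=np.array([[np.cos(yw),np.sin(yw)],[-np.sin(yw),np.cos(yw)]])
a=[onz(w,*P(*p),.068,True) for p in((118,330),(485,330),(300,172))]
print(np.round(a,4)); L=(a[0]+a[1])/2
# centre from top: back edge minus 11mm
back=a[2][:2]-.011*np.array([np.cos(yw),np.sin(yw)]);print('centre',back,L[:2])
for z in (.076,.078,.080):
  t=onz(w,*P(304,362),z,True);print(z,t,R@(t[:2]-back))
```

```text
[[ 0.5826 -0.1521  0.068 ]
 [ 0.5866 -0.174   0.068 ]
 [ 0.5946 -0.1612  0.068 ]]
centre [ 0.58377398 -0.16311636] [ 0.58459244 -0.16307208]
0.076 [ 0.58586471 -0.16306405  0.076     ] [ 0.00206852 -0.00030836]
0.078 [ 0.58669214 -0.16293253  0.078     ] [ 0.00290625 -0.00032124]
0.08 [ 0.58751958 -0.16280101  0.08      ] [ 0.00374398 -0.00033412]
```

```bash
python3 -m creep '[0,0,0,-0.006,0, 0,0,0,-0.006,0, 0,0,0,-0.004,0]'; python3 -m creep '[0,0,0,-0.004,0, 0,0,0,-0.004,0]'
```

```text
time: 11.58
tool_pos: [0.5881, -0.163, 0.1252]
tool_rot: [-3.136, 0.093, 0.175]
contact_force: [0.0, -0.6, 0.4]
opening: 0.0096
time: 11.82
tool_pos: [0.5875, -0.1631, 0.118]
tool_rot: [-3.136, 0.094, 0.175]
contact_force: [-4.2, 1.3, 21.3]
opening: 0.01
```

```bash
python3 -m creep '[0,0,0,-0.0025,0.07, 0,0,0,-0.0025,-0.14, 0,0,0,-0.0025,0.14, 0,0,0,-0.0025,-0.14]';python3 -m creep '[0,0,0,-0.0025,0.14, 0,0,0,-0.0025,-0.14]'
```

```text
time: 12.32
tool_pos: [0.5864, -0.1625, 0.1118]
tool_rot: [-3.136, 0.095, 0.105]
contact_force: [-1.5, 0.8, 3.9]
opening: 0.0097
time: 12.58
tool_pos: [0.5871, -0.1626, 0.1092]
tool_rot: [-3.138, 0.092, 0.105]
contact_force: [-4.1, 0.1, 11.5]
opening: 0.0095
```

```bash
python3 -m creep '[0,0,0,-0.0025,0.14, 0,0,0,-0.0025,-0.14, 0,0,0,-0.0025,0.14, 0,0,0,-0.0025,-0.14]';python3 -m creep '[0,0,0,-0.0025,0.14, 0,0,0,-0.0025,-0.14]'
```

```text
time: 13.08
tool_pos: [0.5869, -0.1623, 0.105]
tool_rot: [-3.139, 0.09, 0.105]
contact_force: [-3.9, 1.7, 11.5]
opening: 0.0098
time: 13.32
tool_pos: [0.5869, -0.1625, 0.1047]
tool_rot: [-3.141, 0.089, 0.105]
contact_force: [-6.2, 1.8, 18.4]
opening: 0.0098
```

```bash
python3 -m creep '[0,0,0,-0.0025,0.14, 0,0,0,-0.0025,-0.14, 0,0,0,-0.0025,0.07, 0,0,0,-0.002,0]'
python3 - <<'E'
from h import *
c=snap('scene','scene12.png');d=snap('side','side12.png');w=snap('wrist','wrist12.png')
f=lambda c,a,b,n,k:cv2.resize(c['image'][a:a+n,b:b+n,::-1],(k,k),interpolation=cv2.INTER_CUBIC)
cv2.imwrite('pics/z16.png',np.hstack([f(c,160,318,55,266),f(d,150,283,55,266),f(w,170,240,90,266)]))
s=telemetry.observe();print(s['tool_pos'],s['tool_rot'],s['opening'],s['contact_force'])
E
```

```text
time: 13.82
tool_pos: [0.5867, -0.1626, 0.1048]
tool_rot: [3.139, 0.086, 0.175]
contact_force: [-5.1, 2.3, 11.8]
opening: 0.0096
[ 0.58677933 -0.16258026  0.10475168] [3.13873518 0.08551268 0.17417564] 0.009778759637039005 [-4.59188802  2.38931371 13.98515716]
```

View pics/z16.png

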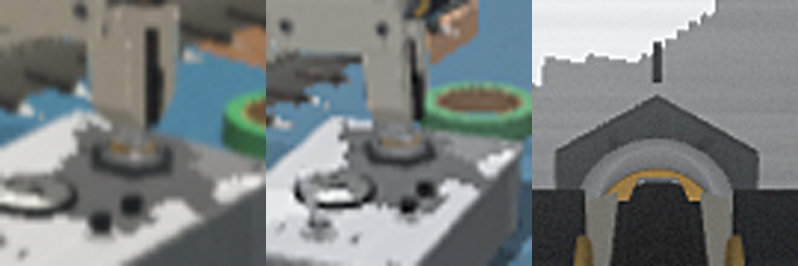

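Height matches the predicted seat (0.105). Next, a small turn to test whether it is home, keeping a light press on it.

```bash
python3 -m creep '[0,0,-0.0003,-0.002,-0.1, 0,0,-0.0004,-0.002,-0.12, 0,0,-0.0004,-0.002,-0.12]'; python3 -c "
from h import *;s=telemetry.observe();print(s['torque'],s['qpos'])"
```

```text
time: 14.35
tool_pos: [0.5866, -0.1629, 0.1048]
tool_rot: [3.138, 0.083, -0.175]
contact_force: [-5.6, 3.4, 14.6]
opening: 0.0099
[0.40431318 1.13770976 0.01725134] [-0.38649393  0.67532158  1.39026716 -0.02299777  1.15696509  1.3690133 ]
```

```bash
python3 -m creep '[0,-0.0001,-0.0005,-0.0015,-0.15, 0,-0.0002,-0.0005,-0.0015,-0.15, 0,-0.0003,-0.0004,-0.0015,-0.15]' 50
python3 - <<'E'
from h import *;s=telemetry.observe();print(s['torque'],s['opening'])
c=snap('scene','scene13.png');d=snap('side','side13.png');w=snap('wrist','wrist13.png')
f=lambda c,a,b,n,k:cv2.resize(c['image'][a:a+n,b:b+n,::-1],(k,k),interpolation=cv2.INTER_CUBIC)
cv2.imwrite('pics/z17.png',np.hstack([f(c,160,318,55,266),f(d,150,283,55,266),f(w,170,240,90,266)]))
E
```

```text
time: 14.72
tool_pos: [0.5861, -0.1639, 0.1048]
tool_rot: [3.138, 0.081, -0.638]
contact_force: [-3.0, 2.0, 11.3]
opening: 0.0097
[0.33906891 0.72764313 0.16246222] 0.009658788734888154
```

View pics/z17.png

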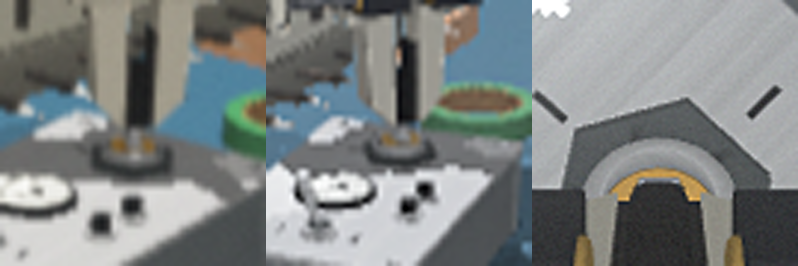

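```bash
python3 -m creep '[0,-0.0003,-0.0003,-0.0015,-0.14, 0,-0.0004,-0.0003,-0.0015,-0.14, 0,-0.0004,-0.0002,-0.0015,-0.14]'; python3 -m creep '[0,-0.0004,-0.0001,-0.0015,-0.14, 0,-0.0004,-0.0001,-0.0015,-0.14, 0,-0.0004,0,-0.0015,-0.12]'
python3 - <<'E'
from h import *;s=telemetry.observe();print(s['torque'],s['opening'],s['qpos'])
E
```

```text
time: 15.25
tool_pos: [0.5854, -0.1644, 0.1048]
tool_rot: [3.14, 0.079, -1.065]
contact_force: [-3.4, 0.4, 11.3]
opening: 0.0096
time: 15.62
tool_pos: [0.5845, -0.1646, 0.1048]
tool_rot: [-3.141, 0.077, -1.478]
contact_force: [-4.2, 1.5, 10.8]
opening: 0.0097
[0.39629528 0.83252681 0.22286434] 0.009668180852754702 [-0.43334443  0.64676644  1.44680077  0.07557062  1.08737599  2.57865456]
```

```bash
python3 -m creep '[0,0,0,-0.0015,-0.05, 0,0,0,-0.0015,-0.02]';python3 -m creep '[0,0,0,-0.0015,-0.02, 0,0,0,-0.0015,-0.02]'
python3 - <<'E'
from h import *
c=snap('scene','scene14.png');d=snap('side','side14.png');w=snap('wrist','wrist14.png')
s=telemetry.observe();print(s['torque'],s['opening'],s['qpos'],s['tool_rot'])
f=lambda c,a,b,n,k:cv2.resize(c['image'][a:a+n,b:b+n,::-1],(k,k),interpolation=cv2.INTER_CUBIC)
cv2.imwrite('pics/z18.png',np.hstack([f(c,160,300,75,266),f(d,150,263,75,266),f(w,170,240,90,266)]))
E
```

```text
time: 15.88
tool_pos: [0.5842, -0.1646, 0.1048]
tool_rot: [-3.14, 0.076, -1.55]
contact_force: [-4.5, 0.9, 11.2]
opening: 0.0096
time: 16.12
tool_pos: [0.5841, -0.1646, 0.1048]
tool_rot: [-3.139, 0.075, -1.591]
contact_force: [-4.6, 1.8, 10.8]
opening: 0.0095
[0.49049264 0.87650334 0.20386679] 0.009783493594545323 [-0.43507691  0.64119665  1.45789308  0.08003545  1.07161953  2.68654532] [-3.13857492  0.07547216 -1.59006418]
```

View pics/z18.png

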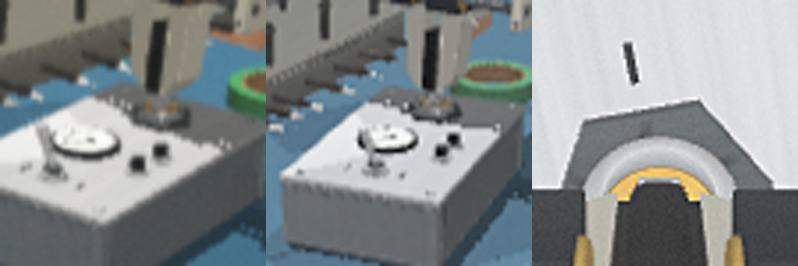

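View pics/wrist14.png

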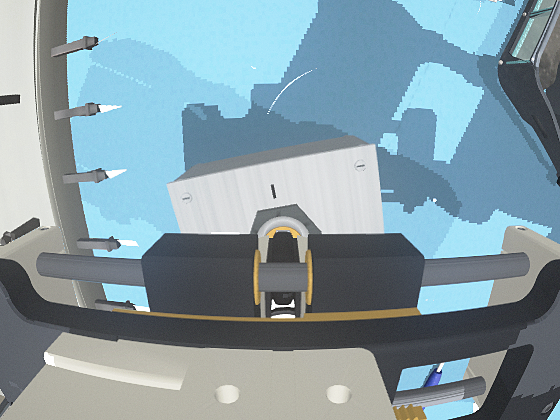

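View pics/scene14.png

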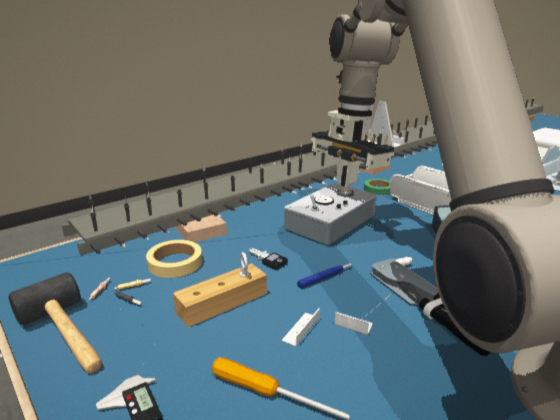

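```bash
python3 -m creep '[0,0,0,-0.0015,-0.015, 0,0,0,-0.0015,-0.01]'; python3 -c "
from cell import workorder,telemetry
print(workorder.hand_in());s=telemetry.observe();print(s['tool_pos'],s['tool_rot'],s['opening'],s['contact_force'],s['torque'])"
```

```text
time: 16.52
tool_pos: [0.584, -0.1645, 0.1048]
tool_rot: [-3.137, 0.075, -1.615]
contact_force: [-4.5, 1.2, 11.3]
opening: 0.0093
the job is handed in; nothing more can be done
None
the job is handed in; nothing more can be done
```

The starter check is done and handed in at 16.5 s of robot time. The master is on, and the arm is still gripping the ignition key and holding it at START. The hand-in gives no verdict, and the master and plug angles can't be read directly, so the checks below are inferred from the arm and the pictures.

- **Master toggle:** I pushed it over with the shut jaws. Its tip measured 10.3 mm behind the pivot, which is the full "on" position, and it was still leaning back in the last pictures.
- **Key seating:** I took the smaller key from the block and rocked it in at about 10 to 20 N. The tool settled at a height of 0.1048 m, against 0.105 m expected for a seated key. The first push reached 21 N, above the suggested 10 to 16 N, before I switched to rocking.
- **START:** The tool turned 1.79 rad clockwise with the head flat between the pads, so even with the stated 0.2 rad of play the plug should be at or near its stop. The opposing torque rose to about 0.2 N m. The grip force was set to 50 N, with the jaws about 9.5 mm apart on the head.
- **Other items:** By eye in the last picture, the other key, the tape roll and the deburring tool had not moved.

Two measurements disagreed:

- **Lock position:** The fixed cameras and the wrist camera differed by about 3 to 4 mm on where the lock is. I used the close wrist view, and the key went in.
- **Tool tilt:** The tool picked up a lean of up to 0.1 rad during the moves. The key stayed within about 0.04 rad of vertical.

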